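# Shut the lid drawer and press the cooker knob back onto its D-shaped stem

### The job

Close up the cooker after cleaning: first push the lid drawer fully shut, then pick up the loose black knob and push it fully home onto the bare D-shaped stem on the cooker's front strip, turned so that its nose points the way the flat of the stem faces. Press it down until the sprung stem is in at its stop, and finish like that: the gripper still on the knob, keeping it pressed in and not letting go. Leave everything else on the worktop where it stands.

Things in the scene. Friction and masses are not known exactly. Their poses are not given: they have to be found in the camera images.
- cooker: White cooker, steel hob; 460 mm wide, 330 deep, 150 high; fixed. Origin: middle of the lower front edge, on the worktop; x level into the cooker, y left, z up. Burners start 120 mm behind the front. On the hob 65 mm behind the front edge are three control places 115 mm apart: two have fixed knobs like the loose one (tops 50 mm above the hob), one, any of the three, the bare stem.
- lid_drawer (a joint): How far the lid drawer in the cooker's front is pulled out, m: 0 shut (front flush), 0.12 fully out; starts partly open. Slides along the cooker's x with about 2 N friction, stays where left. Front panel 276 mm wide, 27 to 121 mm above the worktop. Two pot lids lie fixed in it.
- drawer_handle (a point): Middle of the drawer's bar handle: a level steel bar 12 mm thick, 100 mm long, parallel to the front, 100 mm above the worktop, 30 mm in front of the panel's face. x points into the cooker, the way the drawer shuts.
- knob_center (a point): Centre of the loose black knob (about 60 g), on its axis, 20 mm above the underside, 20 below the top; starts upright on the worktop. Round skirt 54 mm across, 8 high; above it a grip bar 24 mm thick with flat parallel sides, up to 40 mm above the underside, from 25 mm behind the axis to a pointed nose 30 mm in front (sides flat to +18 mm). x along the bar to the nose, z up.
- knob_nose (a point): Tip of the loose knob's nose, 30 mm from its axis, 20 mm above its underside.
- stem_tip (a point): Centre of the top end of the bare brass stem (on the round part's axis), upright, 30 mm above the hob when free. D section: radius 7 mm, flat 2.5 mm from the axis, 22 mm long, last 3 mm tapered. x points level the way the flat faces, z up. It never turns, only slides down. With the knob home, the knob's centre lies at this point.
- stem (a joint): How far the stem is pressed down, in m: 0 free, 0.006 at its stop. It is sprung: about 3.6 N to start, 9 N at the stop, and springs back up when let go.
- saucer: White ceramic saucer, 130 mm across, 18 mm high; origin under its centre. Bystander; it may lie on the right or on the left, the knob on the other side.
- spoon: Steel tablespoon, 200 mm long, lying on the worktop between the robot and the drawer. Bystander.
- mug: Blue mug, 80 mm across, 90 mm high, origin under its centre. Bystander.
- jar: Glass jar, 68 mm across, 100 mm high, origin under its centre. Bystander.
- timer: Round kitchen timer, 60 mm across, 38 mm high, origin under its centre. Bystander.
- pot: Empty aluminium pot, 170 mm across, 100 mm high, origin under its centre. Bystander.
- sieve: White plastic sieve, bowl 150 mm across and 50 mm high with a flat handle; origin under the bowl. Bystander.
- knob: The loose knob as a whole, origin under its centre, axes as at its centre. Its D bore opens below and ends at the knob's centre (20 mm deep): radius 8 mm, with its flat on the nose's side 3.5 mm from the axis, so 1 mm of play round the stem. The nose must point the way the stem's flat faces (within about 0.15 rad) or it will not go on.
Things that resemble listed ones, but are neither listed nor needed, are in the scene too. Leave any green or turquoise look-alike of the knob alone.

How it is judged:
By the outcome, as a careful person would: the job done as asked, in the order asked, and still so for the second after the job is handed in, while the arm keeps its last pose, push and grip.
It also fails if it takes over 58 s, if anything falls off the work surface, if the arm or the gripper's body presses on something with over 40 N, if the wrist force passes 120 N, or if a joint passes its speed limit or range.

### The arm

A 6-joint arm with a two-finger parallel gripper is mounted at the origin on the work surface. World frame = base frame: x ahead of the robot, y to its left, z up, the work surface at z = 0. Lengths are in mm, angles in rad, forces in N, time in s.
With the tool pointing down it reaches from about 275 to 750 mm from the base axis. Payload 10.2 kg.
Tool frame: the origin (TCP) lies between the finger pads; the fingertips stand ctrl.tips_ahead ahead of it and the grasp point (between the pads) lies 8 mm behind it (ctrl.tips_ahead is the distance from the TCP to the fingertips, in mm); z points along the fingers, y is the direction in which the jaws open and shut (so a half turn about z gives the same grasp; the last joint's range is limited). The gripper opens to 85 mm and grips with 20 to 120 N. Pads are 22 mm wide; open, the fingers measure 114 mm over their backs; the gripper's body (76 mm by 85 mm) begins 54 mm behind the grasp point. The pads swing forward as they close: fully open they stand 13 mm farther back than shut.
Start: joints at [-0.223, 0.313, 1.498, -0, 1.331, -0.223], TCP at [525.006, -0.014, 242.294] pointing down, gripper open.
Joint ranges: [-2.94, 2.94], [-0.97, 2.17], [0.19, 2.56], [-1.23, 4.37], [0.02, 3.11], [-2.88, 2.88]. Speed limits (rad/s): [2.39, 2.39, 3.01, 3.14, 3.14, 3.14].

### API

Orientations are given as a unit quaternion [w, x, y, z].
In Python, from rig import ctrl gives the robot as it stands. The module is installed in compiled form; this text tells all that it offers.
- The arm moves only by the tool move_arm, never from a script. Its argument "motion" is a list of rows, each an object with "offset": the shift along the tool's x, y, z in m, a list of three; "angular": the turn, a rotation vector about the tool's x, y, z in degrees, a list of three; "jaw": the finger opening in m, from 0 to 0.0854. In form: [{"offset": [tx, ty, tz], "angular": [ax, ay, az], "jaw": jaw}, ...]. A call has 1 to 5 rows; each row is the pose to reach, as a shift and turn from the pose commanded when the call began, along the tool's axes at that moment; what a row does not reach only later rows make up. A row lasts 1/8 s, in which the tool goes at most 62.5 mm and 10.7 degrees, less where a joint would pass 70% of its speed; a pose out of reach is approached as far as the arm can. A call with a gripper value outside its range is refused whole. The fingers move at their own pace and stop on an object; "squeeze" is the grip in N (left out, the last holds). Time passes only in rows, so rows that repeat a pose let the fingers close. It gives the time, the measured TCP pose, the force and the opening at its end, in the units of the state.
- ctrl.sense(): the state, without advancing time (a new reading comes with each control period).
- ctrl.capture(name): name is "scene" or "side" or "wrist"; returns a dict with "img" (384x512x3 uint8, red, green, blue), "intrinsics" (3x3 intrinsics, pixels), "rvec" (rotation vector, rad) and "tvec" (3), from world to camera coordinates, as OpenCV has them. Camera axes: x right, y down, z forward; pixel columns grow to the right and rows downward; lengths in mm; the calibration is good to about 2 mm. A picture is of the moment at which its call begins. There is no depth.
- ctrl.finish_job(): hands the job in, once; it reports no verdict.
The state is a dict: "time_s": time; "joints": joint angles; "dq": joint speeds; "tau": joint torques, N m; "eef_pos": TCP position; "ee_rot": TCP orientation; "force": force on the tool from outside, world axes, zero at the start; "wrist_torque": the same for the moment, N m; "grip_width": opening from 0.0 (shut) to 1.0 (fully open).
Only numpy, scipy, OpenCV 4.12 (cv2) and the standard library are available. Lean on these libraries where they do the work, as an engineer would, in place of code of your own. Each camera call takes 0.05 s, during which the arm holds its last target. There are 200 camera calls.

## Working session

There is one attempt and no reset: what is moved stays moved. The work goes in short steps, Python scripts to look and compute and a tool call to move; the robot and the scene stay as the last step left them, time stands still between calls to the robot, and variables do not carry over. Pictures are saved under pics/ and viewed, about 8 in all and at most 12, crops included, and the job is handed in when it is done.

Besides the shell and the picture viewer there is one more tool, called after "Request:" as name(argument=value, ...) on one line, values as JSON. move_arm: Moves the arm, as the interface text tells. Its arguments: {"type":"object","properties":{"motion":{"type":"array","items":{"type":"object","properties":{"offset":{"type":"array","items":{"type":"number"}},"angular":{"type":"array","items":{"type":"number"}},"jaw":{"type":"number"}}}},"squeeze":{"type":"number"}},"required":["motion"]}

```bash
mkdir -p pics; cat > h.py <<'E'
import numpy as np, cv2
from rig import ctrl
from scipy.spatial.transform import Rotation as R
def cap(n,f=None):
    c=ctrl.capture(n); c['K']=np.array(c['intrinsics'],float); c['R']=cv2.Rodrigues(np.array(c['rvec'],float))[0]; c['t']=np.array(c['tvec'],float).ravel()
    c['img']=np.array(c['img'])
    if f: cv2.imwrite(f,c['img'][:,:,::-1]); np.savez(f[:-3]+'npz',img=c['img'],K=c['K'],R=c['R'],t=c['t'])
    return c
def load(f): return dict(np.load(f))
def ray(c,p):
    d=c['R'].T@np.linalg.inv(c['K'])@np.array([p[0],p[1],1.]); return -c['R'].T@c['t'],d/np.linalg.norm(d)
def onz(c,p,z):
    o,d=ray(c,p); return o+d*(z-o[2])/d[2]
def proj(c,X):
    q=c['K']@(c['R']@np.array(X,float)+c['t']); return q[:2]/q[2]
def tri(c1,p1,c2,p2):
    o1,d1=ray(c1,p1);o2,d2=ray(c2,p2)
    s=np.linalg.lstsq(np.c_[d1,-d2],o2-o1,rcond=None)[0]
    a,b=o1+d1*s[0],o2+d2*s[1]; return (a+b)/2,np.linalg.norm(a-b)
E
python3 - <<'E'
from h import *
np.set_printoptions(suppress=True,precision=3)
for n in('scene','side','wrist'):
    c=cap(n,f'pics/{n}0.png'); print(n,-c['R'].T@c['t'],c['K'][0,0])
a=cv2.imread('pics/scene0.png');b=cv2.imread('pics/side0.png')
cv2.imwrite('pics/scene0b.png',cv2.resize(a,(800,600),interpolation=cv2.INTER_CUBIC))
cv2.imwrite('pics/side0b.png',cv2.resize(b,(800,600),interpolation=cv2.INTER_CUBIC))
print(ctrl.sense(),ctrl.tips_ahead)
E
```

```text
scene [1428.963  200.923 1307.533] 487.51334742534397
side [-255.694 -671.491 1061.174] 403.32365321412055
wrist [524.204  77.741 373.373] 305.6972409330789
{'time_s': 0.15, 'joints': array([-0.223,  0.313,  1.498,  0.   ,  1.331, -0.223]), 'dq': array([-0.003, -0.002, -0.004,  0.001,  0.001, -0.   ]), 'tau': array([  0.002, -41.237, -25.98 ,  -0.   ,   0.003,  -0.   ]), 'eef_pos': array([524.81 ,   0.042, 241.868]), 'ee_rot': array([-0.   ,  0.707,  0.707, -0.   ]), 'force': array([-0.052, -0.406,  0.127]), 'wrist_torque': array([ 0.009,  0.027, -0.035]), 'grip_width': 0.9983776293343862} 11.0
```

View pics/scene0b.png

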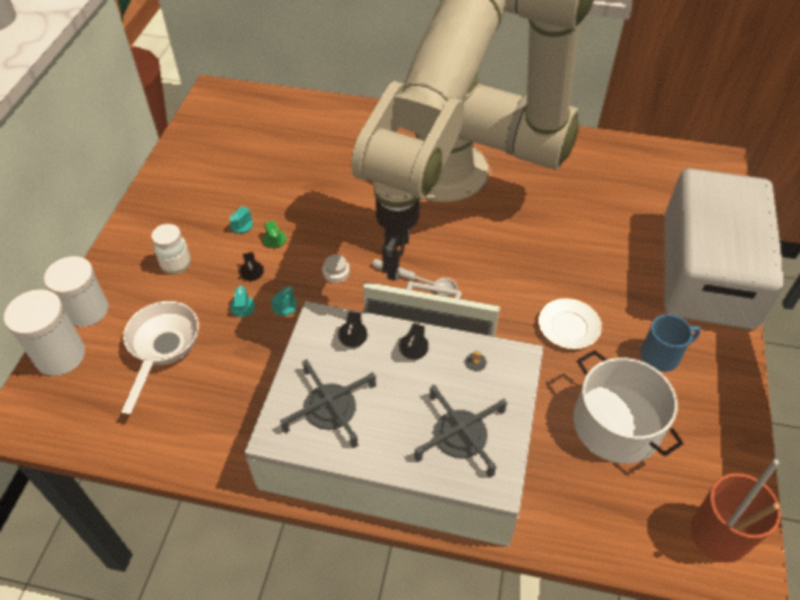

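View pics/side0b.png

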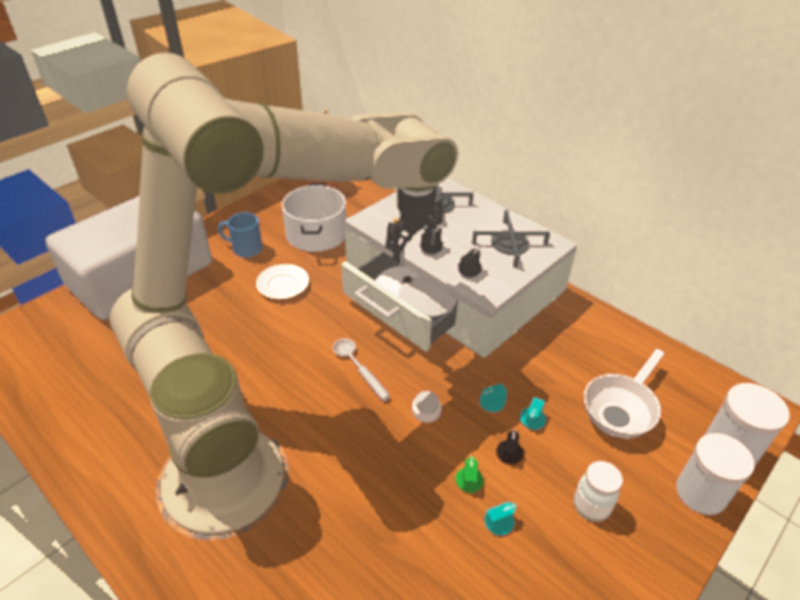

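The scene view (800x600 scale) shows the open drawer at (430,305), the bare stem at (476,357), and fixed knobs at (352,330) and (414,340). Five things look like the loose knob: black at (251,267), turquoise at (241,220), (241,302) and (285,301), and green at (274,234). Only the black one, at side view (511,448), fits the description. I'll check it in enlarged crops.

```bash
python3 - <<'E'
from h import *
np.set_printoptions(suppress=True,precision=1)
s=load('pics/scene0.npz');d=load('pics/side0.npz')
def crop(c,x,y,w,h): 
    return cv2.resize(c['img'][y:y+h,x:x+w,::-1],(400,300),interpolation=cv2.INTER_CUBIC)
im=np.vstack([np.hstack([crop(s,136,150,48,36),crop(s,280,210,48,36)]),np.hstack([crop(d,303,266,48,36),crop(d,210,150,100,75)])])
cv2.imwrite('pics/crops.png',im)
k=lambda u,v:(u*.64,v*.64)
print('knob',tri(s,k(251,268),d,k(511,450)))
for n,p in dict(fr=(313,305),fl=(541,347)).items(): print(n,onz(s,k(*p),150))
print('stem z180',onz(s,k(476,352),180)); 
print('knobs top',onz(s,k(352,325),190),onz(s,k(414,335),190))
print('handle ends',onz(d,k(358,278),100),onz(d,k(397,313),100))
E
```

```text
knob (array([ 423.1, -359.9,   11.1]), np.float64(1.717227562689665))
fr [ 593.9 -152.   150. ]
fl [598.7 284.9 150. ]
stem z180 [655.6 170.7 180. ]
knobs top [651.8 -57.7 190. ] [649.7  56.6 190. ]
handle ends [503.1 148.2 100. ] [480.9   2.3 100. ]
```

View pics/crops.png

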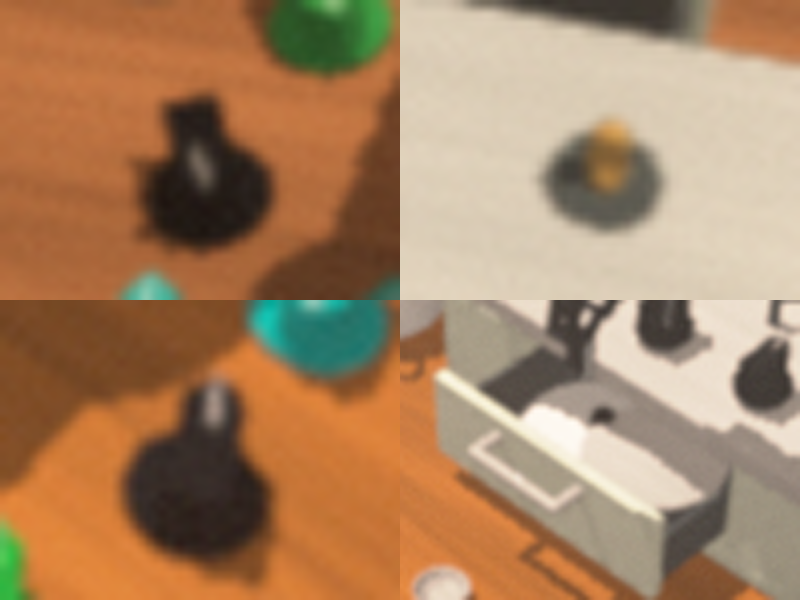

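The crops show the loose knob as plain black (scene crop centre (200,190), side crop (200,490)), so it isn't one of the green or turquoise look-alikes. The brass stem is at (610,155). The handle bar runs from (475,447) to (560,505) in the side crop.

```bash
python3 - <<'E'
from h import *
np.set_printoptions(suppress=True,precision=1)
d=load('pics/side0.npz')
A=onz(d,(228.75,186.75),100);B=onz(d,(250,201.25),100)
print(A,B,(A+B)/2,np.linalg.norm(A-B))
E
```

```text
[468.7 114.6 100. ] [467.8   9.1 100. ] [468.3  61.9 100. ] 105.43585884033966
```

Request:
move_arm(motion=[{"offset": [0.01,-0.05,0],"angular": [-8,0,0],"jaw": 0},{"offset": [0.03,-0.1,0.03],"angular": [-15,0,0],"jaw": 0},{"offset": [0.05,-0.11,0.06],"angular": [-15,0,0],"jaw": 0},{"offset": [0.056,-0.11,0.1],"angular": [-15,0,0],"jaw": 0},{"offset": [0.056,-0.11,0.14],"angular": [-15,0,0],"jaw": 0}])

```text
time_s: 0.78
eef_pos: [414.8, 56.4, 101.5]
ee_rot: [0.093, 0.701, 0.701, 0.093]
force: [1.1, -0.0, 0.3]
grip_width: -0.003
```

Request:
move_arm(motion=[{"offset": [0.003,0.027,0.009],"angular": [0,0,0],"jaw": 0},{"offset": [0.003,0.043,0.014],"angular": [0,0,0],"jaw": 0},{"offset": [0.003,0.063,0.0195],"angular": [0,0,0],"jaw": 0},{"offset": [0.003,0.083,0.025],"angular": [0,0,0],"jaw": 0},{"offset": [0.003,0.1006,0.03],"angular": [0,0,0],"jaw": 0}])

```text
time_s: 1.4
eef_pos: [520.0, 58.9, 98.9]
ee_rot: [0.092, 0.701, 0.701, 0.092]
force: [-3.0, -1.0, 2.2]
grip_width: -0.001
```

Request:
move_arm(motion=[{"offset": [0,0.005,0.0013],"angular": [0,0,0],"jaw": 0},{"offset": [0,0.01,0.0026],"angular": [0,0,0],"jaw": 0},{"offset": [0,0.014,0.0037],"angular": [0,0,0],"jaw": 0}])

```text
time_s: 1.78
eef_pos: [534.0, 59.0, 99.2]
ee_rot: [0.092, 0.701, 0.701, 0.092]
force: [-2.4, -1.4, -0.4]
grip_width: -0.006
```

Request:
move_arm(motion=[{"offset": [0,0.003,0.0008],"angular": [0,0,0],"jaw": 0},{"offset": [0,0.005,0.0013],"angular": [0,0,0],"jaw": 0}])

```text
time_s: 2.02
eef_pos: [538.4, 59.1, 99.0]
ee_rot: [0.091, 0.701, 0.701, 0.091]
force: [-17.3, -3.0, 11.0]
grip_width: 0.0
```

Request:
move_arm(motion=[{"offset": [0,0.001,0.0003],"angular": [0,0,0],"jaw": 0},{"offset": [0,-0.03,-0.008],"angular": [0,0,0],"jaw": 0},{"offset": [0,-0.077,-0.021],"angular": [0,0,0],"jaw": 0},{"offset": [-0.02,-0.077,-0.07],"angular": [7,0,0],"jaw": 0.085},{"offset": [-0.05,-0.07,-0.125],"angular": [15,0,0],"jaw": 0.085}])

```text
time_s: 2.65
eef_pos: [439.7, 12.6, 196.5]
ee_rot: [0.003, 0.707, 0.708, 0.004]
force: [0.9, 0.4, 1.0]
grip_width: 0.421
```

```bash
python3 - <<'E'
from h import *
print(ctrl.sense()['eef_pos'],ctrl.sense()['ee_rot'])
E
```

```text
[439.70381705  12.60435143 196.5405486 ] [0.00342879 0.7065992  0.7075968  0.00354617]
```

Request:
move_arm(motion=[{"offset": [-0.055,-0.003,0],"angular": [0,0,0],"jaw": 0.085},{"offset": [-0.115,-0.006,0],"angular": [0,0,0],"jaw": 0.085},{"offset": [-0.175,-0.01,0],"angular": [0,0,0],"jaw": 0.085},{"offset": [-0.235,-0.013,0],"angular": [0,0,0],"jaw": 0.085},{"offset": [-0.295,-0.016,0],"angular": [0,0,0],"jaw": 0.085}])

```text
time_s: 3.28
eef_pos: [425.2, -284.6, 195.3]
ee_rot: [0.006, 0.707, 0.707, 0.005]
force: [1.3, 1.0, 1.0]
grip_width: 0.994
```

Request:
move_arm(motion=[{"offset": [-0.05,0,0],"angular": [0,0,0],"jaw": 0.085},{"offset": [-0.075,0,0],"angular": [0,0,0],"jaw": 0.085},{"offset": [-0.075,0,0],"angular": [0,0,0],"jaw": 0.085}])

```text
time_s: 3.65
eef_pos: [425.2, -358.7, 194.6]
ee_rot: [0.005, 0.708, 0.707, 0.005]
force: [0.8, 0.8, 0.1]
grip_width: 0.993
```

```bash
python3 - <<'E'
from h import *
print(ctrl.sense()['eef_pos'],ctrl.sense()['ee_rot'])
w=cap('wrist','pics/w1.png'); d=cap('side','pics/side1.png'); s=cap('scene','pics/scene1.png')
f=lambda i,x,y,w_,h_:cv2.resize(i[y:y+h_,x:x+w_,::-1],(400,300),interpolation=cv2.INTER_CUBIC)
W=cv2.resize(w['img'][:,:,::-1],(400,300),interpolation=cv2.INTER_AREA)
p=proj(w,[423,-360,20]);print(p)
x,y=[int(v) for v in p]; x=np.clip(x-80,0,352);y=np.clip(y-60,0,264);print(x,y)
im=np.vstack([np.hstack([W,f(w['img'],x,y,160,120)]),np.hstack([f(d['img'],210,130,160,120),f(s['img'],210,160,160,120)])])
cv2.imwrite('pics/c2.png',im)
E
```

```text
[ 425.18961153 -358.71210504  194.6252986 ] [0.00530392 0.70753148 0.70664541 0.00483083]
[242.15089275 177.03687747]
162 117
```

View pics/c2.png

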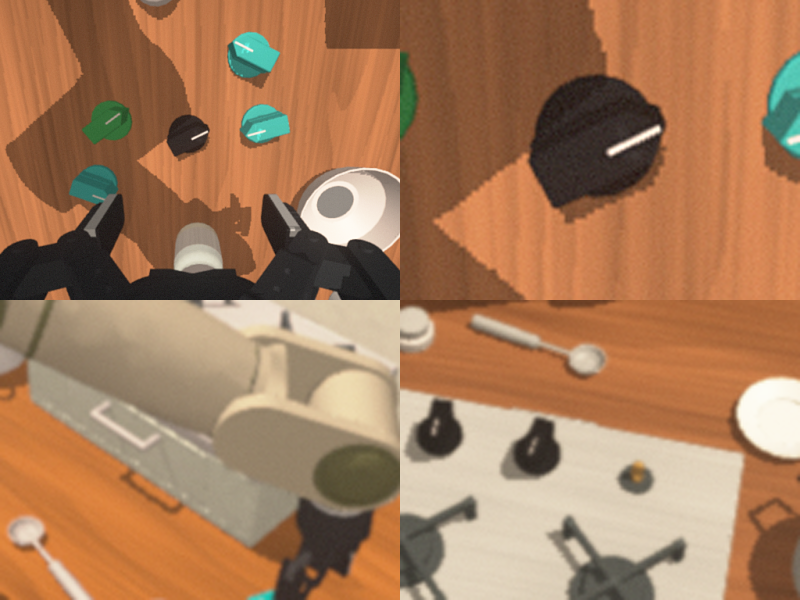

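The drawer front is now flush (lower-left). The black knob's blunt end is at about (545,180) in the crop, and the white line runs up and right toward (660,128). I'll brighten the crop to be sure which end is the nose.

```bash
python3 - <<'E'
from h import *
w=load('pics/w1.npz')
i=w['img'][137:212,192:292].astype(float)
i=np.clip(255*(i/110)**.6,0,255).astype(np.uint8)
cv2.imwrite('pics/k1.png',cv2.resize(i[:,:,::-1],(800,600),interpolation=cv2.INTER_CUBIC))
print(-w['R'].T@w['t'], proj(w,[423,-360,0]),proj(w,[423,-360,40]),proj(w,[453,-360,20]),proj(w,[423,-330,20]))
E
```

```text
[ 422.66515476 -280.8710088   326.10434228] [242.1117136 172.4600021] [242.19511014 182.20231551] [271.16349805 176.9268863 ] [242.02927555 148.04583521]
```

View pics/k1.png

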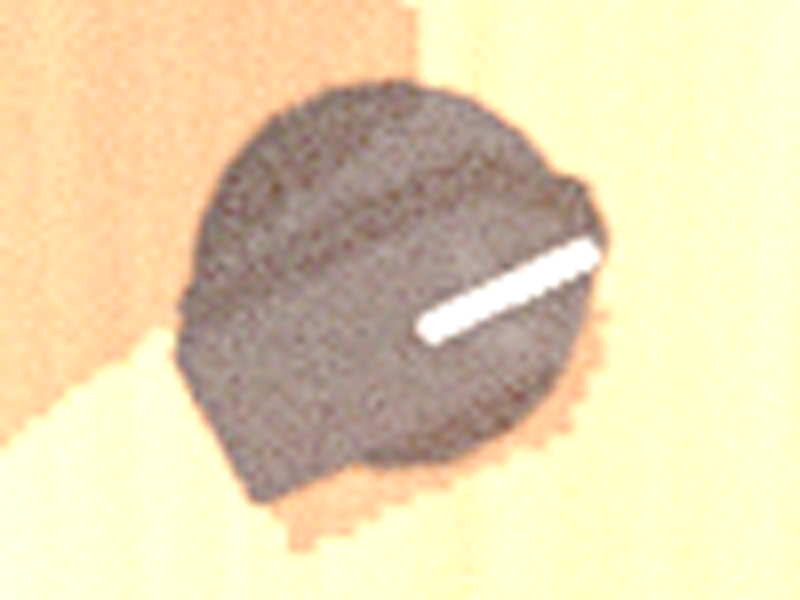

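The nose is at the right, (605,250), and the blunt end has corners (180,350) and (258,500). The line lies on the bar axis and points to the nose.

```bash
python3 - <<'E'
from h import *
np.set_printoptions(suppress=True,precision=1)
w=load('pics/w1.npz')
g=lambda u,v,z=40:onz(w,(192+(u+.5)/8-.5,137+(v+.5)/8-.5),z)
b=(g(180,350)+g(258,500))/2; n=g(605,250); l1,l2=g(430,330),g(595,250)
print(g(180,350),g(258,500),np.linalg.norm(g(180,350)-g(258,500)),n,np.linalg.norm(n-b))
a=np.degrees([np.arctan2(*(n-b)[1::-1]),np.arctan2(*(l2-l1)[1::-1])]);print('yaw',a)
e=g(258,500)-g(180,350); print('perp',np.degrees(np.arctan2(e[0],-e[1])))
u=np.array([np.cos(np.radians(a.mean())),np.sin(np.radians(a.mean())),0])
print('centre',b+25*u)
# skirt circle via mask, at z=8
print('skirt top/bottom/left', g(400,80,8),g(420,465,8))
s=ctrl.sense();print(s['eef_pos'],R.from_quat(s['ee_rot'],scalar_first=True).as_matrix(),s['joints'])
E
```

```text
[ 395.8 -358.    40. ] [ 404.8 -377.2   40. ] 21.183037069387847 [ 447.  -345.8   40. ] 51.50936011478075
yaw [25.  26.4]
perp 25.13477176242048
centre [ 422.8 -356.7   40. ]
skirt top/bottom/left [ 422.5 -330.4    8. ] [ 425. -383.    8.]
[ 425.6 -356.5  195. ] [[-0.  1.  0.]
 [ 1.  0. -0.]
 [-0.  0. -1.]] [-0.9  0.4  1.5  0.   1.2 -0.9]
```

Request:
move_arm(motion=[{"offset": [0.001,-0.002,0.02],"angular": [0,0,10.5],"jaw": 0.06},{"offset": [0.001,-0.002,0.04],"angular": [0,0,21],"jaw": 0.06},{"offset": [0.001,-0.002,0.06],"angular": [0,0,31.5],"jaw": 0.06},{"offset": [0.001,-0.002,0.08],"angular": [0,0,42],"jaw": 0.06},{"offset": [0.001,-0.002,0.1],"angular": [0,0,52.5],"jaw": 0.06}])

```text
time_s: 4.42
eef_pos: [425.1, -355.3, 94.6]
ee_rot: [0.003, 0.948, 0.32, 0.007]
force: [0.0, 0.1, -0.8]
grip_width: 0.706
```

Request:
move_arm(motion=[{"offset": [0,0,0.01],"angular": [0,0,10],"jaw": 0.055},{"offset": [0,0,0.02],"angular": [0,0,12],"jaw": 0.055},{"offset": [0,0,0.02],"angular": [0,0,12],"jaw": 0.055}])

```text
time_s: 4.8
eef_pos: [425.0, -355.7, 74.5]
ee_rot: [0.001, 0.975, 0.223, 0.007]
force: [0.1, 0.2, 0.3]
grip_width: 0.647
```

```bash
python3 - <<'E'
from h import *
np.set_printoptions(suppress=True,precision=2)
w=cap('wrist','pics/w2.png')
s=ctrl.sense();r=R.from_quat(s['ee_rot'],scalar_first=True).as_matrix();print(s['eef_pos'],r)
print('tool y yaw',np.degrees(np.arctan2(r[1,1],r[0,1])))
i=np.clip(255*(w['img']/150.)**.6,0,255).astype(np.uint8)
cv2.imwrite('pics/w2b.png',cv2.resize(i[:,:,::-1],(800,600),interpolation=cv2.INTER_CUBIC))
T=s['eef_pos'];k=800/512
for z in(40,):
  for q in ([423,-357,z],[423+30*np.cos(.445),-357+30*np.sin(.445),z],[T[0],T[1],23]): print(proj(w,q)*k)
E
```

```text
[ 425.11 -356.13   75.  ] [[ 0.9   0.43  0.01]
 [ 0.43 -0.9  -0.  ]
 [ 0.01  0.01 -1.  ]]
tool y yaw -64.28852539533493
[387.56 369.5 ]
[388.12 293.84]
[387.47 347.03]
```

View pics/w2b.png

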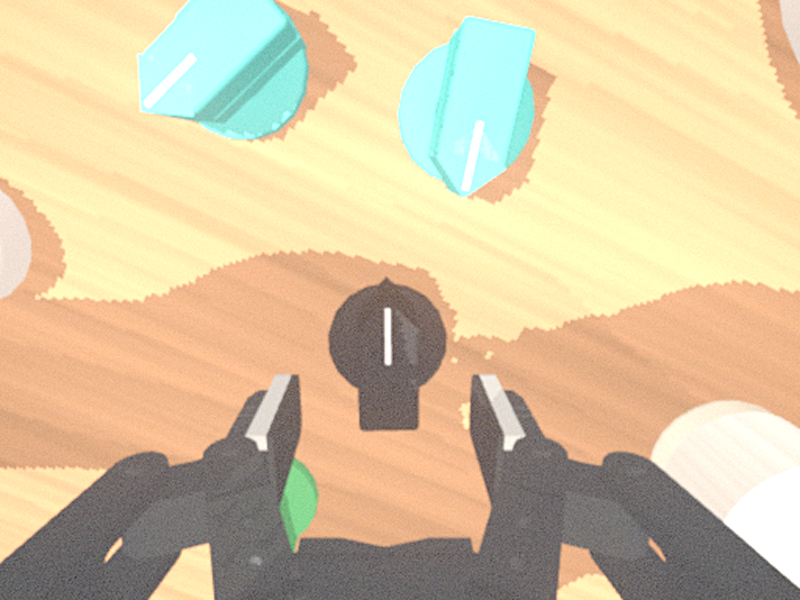

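The bar lies square between the pads (line at x=388, nose tip (387,280), blunt end at row 430). The blunt end lands within 2 px of its predicted row, so I'll descend and grip.

Request:
move_arm(motion=[{"offset": [-0.002,0,0.02],"angular": [0,0,0],"jaw": 0.055},{"offset": [-0.002,0,0.04],"angular": [0,0,0],"jaw": 0.055},{"offset": [-0.002,0,0.051],"angular": [0,0,0],"jaw": 0.055},{"offset": [-0.002,0,0.051],"angular": [0,0,0],"jaw": 0.015},{"offset": [-0.002,0,0.051],"angular": [0,0,0],"jaw": 0.015}], squeeze=60)

```text
time_s: 5.48
eef_pos: [424.2, -357.8, 24.9]
ee_rot: [0.002, 0.975, 0.221, 0.007]
force: [-0.5, 0.8, -1.4]
grip_width: 0.265
```

Request:
move_arm(motion=[{"offset": [0,0,0],"angular": [0,0,0],"jaw": 0.015},{"offset": [0,0,0],"angular": [0,0,0],"jaw": 0.015},{"offset": [0,0,-0.03],"angular": [0,0,0],"jaw": 0.015},{"offset": [0,0,-0.09],"angular": [0,0,0],"jaw": 0.015},{"offset": [0,0,-0.15],"angular": [0,0,0],"jaw": 0.015}])

```text
time_s: 6.1
eef_pos: [421.5, -357.0, 175.5]
ee_rot: [0.001, 0.975, 0.221, 0.007]
force: [0.2, -1.0, -0.4]
grip_width: 0.27
```

Request:
move_arm(motion=[{"offset": [0.03,-0.03,-0.04],"angular": [0,0,0],"jaw": 0.015},{"offset": [0.07,-0.07,-0.06],"angular": [0,0,0],"jaw": 0.015},{"offset": [0.11,-0.11,-0.08],"angular": [0,0,0],"jaw": 0.015},{"offset": [0.15,-0.15,-0.1],"angular": [0,0,0],"jaw": 0.015},{"offset": [0.19,-0.19,-0.11],"angular": [0,0,0],"jaw": 0.015}])

```text
time_s: 6.72
eef_pos: [510.2, -102.2, 286.1]
ee_rot: [0.002, 0.975, 0.221, 0.007]
force: [1.1, 0.1, -0.7]
grip_width: 0.271
```

Request:
move_arm(motion=[{"offset": [0.04,-0.04,0],"angular": [0,0,0],"jaw": 0.015},{"offset": [0.08,-0.08,0],"angular": [0,0,0],"jaw": 0.015},{"offset": [0.12,-0.12,0],"angular": [0,0,0],"jaw": 0.015},{"offset": [0.16,-0.16,0],"angular": [0,0,0],"jaw": 0.015},{"offset": [0.188,-0.186,0],"angular": [0,0,0],"jaw": 0.015}])

```text
time_s: 7.35
eef_pos: [599.3, 147.4, 285.9]
ee_rot: [0.002, 0.975, 0.222, 0.007]
force: [0.6, 0.3, -0.8]
grip_width: 0.268
```

Request:
move_arm(motion=[{"offset": [0,0,0],"angular": [0,0,0],"jaw": 0.015},{"offset": [0,0,0],"angular": [0,0,0],"jaw": 0.015}])

```text
time_s: 7.6
eef_pos: [599.0, 144.5, 285.9]
ee_rot: [0.002, 0.975, 0.221, 0.006]
force: [-0.3, -0.8, 0.1]
grip_width: 0.269
```

```bash
python3 - <<'E'
from h import *
np.set_printoptions(suppress=True,precision=2)
w=cap('wrist','pics/w3.png')
s=ctrl.sense();r=R.from_quat(s['ee_rot'],scalar_first=True).as_matrix();print(s['eef_pos'],r,s['joints'])
p=proj(w,[655.6,170.7,180]);print(p)
x=int(np.clip(p[0]-50,0,412));y=int(np.clip(p[1]-37,0,309));print(x,y)
i=np.clip(255*(w['img'][y:y+75,x:x+100]/255.)**.7,0,255).astype(np.uint8)
A=cv2.resize(w['img'][:,:,::-1],(400,300),interpolation=cv2.INTER_AREA)
B=cv2.resize(i[:,:,::-1],(800,600),interpolation=cv2.INTER_CUBIC)
B[:200,:266]=cv2.resize(A,(266,200)) 
cv2.imwrite('pics/w3b.png',B)
E
```

```text
[599.07 144.14 286.15] [[ 0.9   0.43  0.01]
 [ 0.43 -0.9  -0.  ]
 [ 0.01  0.01 -1.  ]] [ 0.05  0.49  1.13 -0.    1.51  1.17]
[247.84 118.33]
197 81
```

View pics/w3b.png

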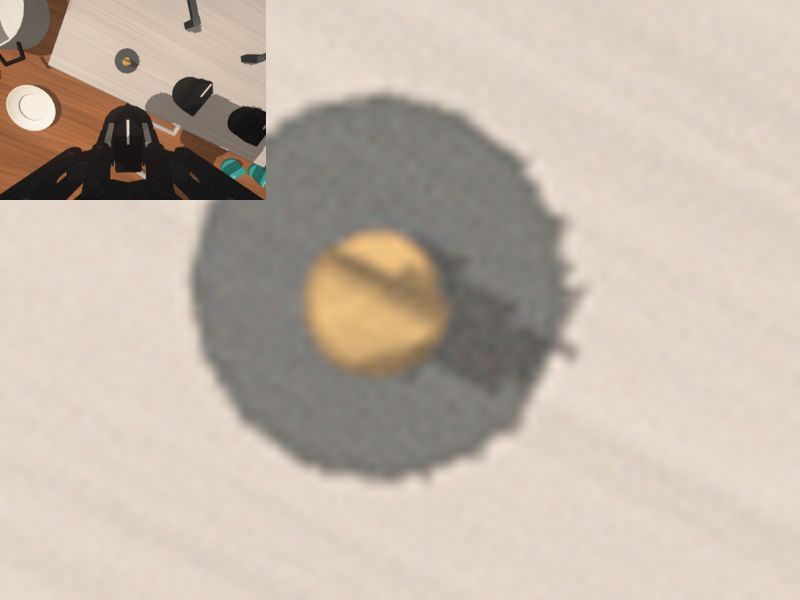

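The inset shows the stem alone on its dark washer. The flat's edge runs (330,255) to (440,305) in the crop, about 26 px (2.6 mm) from the axis at (375,303), which matches the stated 2.5 mm. It faces roughly world +x. Next I'll turn the knob to match and move lower for a closer look.

Request:
move_arm(motion=[{"offset": [0.003,-0.01,0.015],"angular": [0,0,9],"jaw": 0.015},{"offset": [0.006,-0.02,0.03],"angular": [0,0,18],"jaw": 0.015},{"offset": [0.008,-0.026,0.05],"angular": [0,0,24.5],"jaw": 0.015},{"offset": [0.008,-0.026,0.05],"angular": [0,0,24.5],"jaw": 0.015},{"offset": [0.008,-0.026,0.05],"angular": [0,0,24.5],"jaw": 0.015}])

```text
time_s: 8.28
eef_pos: [596.3, 171.1, 237.2]
ee_rot: [0.0, 1.0, 0.01, 0.008]
force: [0.2, 0.5, -0.4]
grip_width: 0.273
```

```bash
python3 - <<'E'
from h import *
np.set_printoptions(suppress=True,precision=2)
w3=load('pics/w3.npz'); st=onz(w3,(243.9,118.9),180);print('stem',st)
w=cap('wrist','pics/w4.png')
s=ctrl.sense();r=R.from_quat(s['ee_rot'],scalar_first=True).as_matrix();print(s['eef_pos'],r)
print('nose yaw',np.degrees(np.arctan2(r[1,0],r[0,0])))
p=proj(w,st);print(p)
x=int(np.clip(p[0]-32,0,448));y=int(np.clip(p[1]-24,0,336));print(x,y)
i=w['img'][y:y+48,x:x+64]
g=np.clip(255*(i/200.)**1.3,0,255).astype(np.uint8)
B=cv2.resize(g[:,:,::-1],(800,600),interpolation=cv2.INTER_CUBIC)
cv2.imwrite('pics/w4b.png',B)
E
```

```text
stem [653.93 173.22 180.  ]
[596.32 171.17 237.29] [[ 1.    0.02  0.02]
 [ 0.02 -1.   -0.  ]
 [ 0.02  0.   -1.  ]]
nose yaw 1.0922238039282652
[245.96 130.07]
213 106
```

View pics/w4b.png

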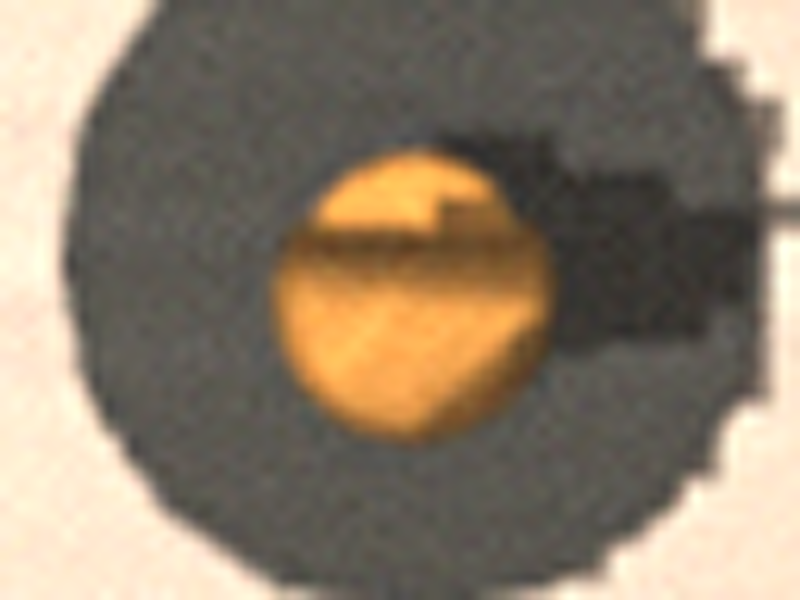

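The flat's edge is horizontal in this image, so it faces along the nose direction (yaw about 1°). The stem outline spans columns 275–552 with its bottom at row 440. Next I'll measure the knob in the hand with the same camera, so that any camera bias cancels.

```bash
python3 - <<'E'
from h import *
np.set_printoptions(suppress=True,precision=2)
w=load('pics/w4.npz')
s=ctrl.sense();T=s['eef_pos'];r=R.from_quat(s['ee_rot'],scalar_first=True).as_matrix();print(T,s['time_s'])
st=onz(w,(245.6,129.6),177.5);print('stem',st)
c=proj(w,T);print('TCP px',c)
tx=r[:,0]
zt=T[2]+16  # knob top
for n,q in dict(nose_top=T+tx*30+[0,0,16],nose_mid=T+tx*30-[0,0,4],skirt=T+tx*27-[0,0,24],l1=T+[0,0,16]).items(): print(n,proj(w,q),(proj(w,q)-[196,180])*800/100)
i=w['img'][180:255,196:296]
g=np.clip(255*(i/130.)**.6,0,255).astype(np.uint8)
cv2.imwrite('pics/w4k.png',cv2.resize(g[:,:,::-1],(800,600),interpolation=cv2.INTER_CUBIC))
E
```

```text
[596.32 171.17 237.29] 8.325
stem [653.99 173.44 177.5 ]
TCP px [247.65 261.4 ]
nose_top [248.02 215.56] [416.16 284.48]
nose_mid [247.79 200.32] [414.34 162.57]
skirt [247.6  194.07] [412.83 112.53]
l1 [247.8  279.81] [414.39 798.47]
```

View pics/w4k.png

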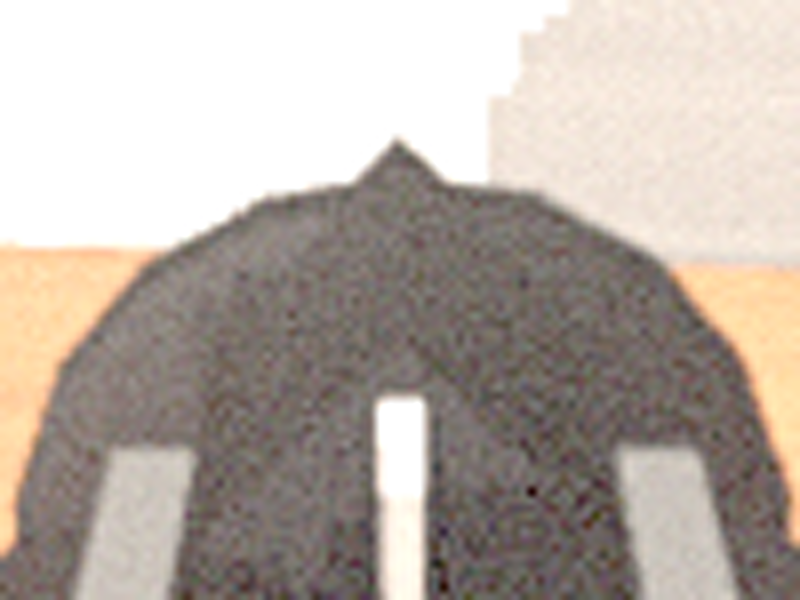

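```bash
python3 - <<'E'
from h import *
np.set_printoptions(suppress=True,precision=2)
for f in('wrist0','w1','w2','w3','w4'):
    w=load(f'pics/{f}.npz'); print(f,'cam',-w['R'].T@w['t'],'axis',w['R'][2])
w=load('pics/w4.npz'); T=np.array([596.3,171.2,237.3])
g=lambda u,v,z:onz(w,(196+(u+.5)/8-.5,180+(v+.5)/8-.5),z)
for zu in (209,211,213,215):
    f=g(398,184,zu);n=g(398,140,zu+8);L=g(18,500,zu);Rr=g(790,500,zu)
    print(zu,'front-27',f[0]-27,'nose-30',n[0]-30,'y',f[1],n[1],(L[1]+Rr[1])/2,'width',L[1]-Rr[1],'side x',L[0],Rr[0],'line',g(401,400,zu+40))
w2=load('pics/w2.npz');k=800/512
h=lambda u,v,z:onz(w2,((u+.5)/k-.5,(v+.5)/k-.5),z)
ty=np.array([.43,-.9]);tx=np.array([.903,.43])
for n,q in dict(nose8=h(387,280,8),line=h(388,308,40),line2=h(388,365,40),back=h(388,430,40),sl=h(329,338,4),sr=h(447,338,4)).items(): print(n,q,'tool x',tx@(q[:2]-[425.1,-356.1]),'y',ty@(q[:2]-[425.1,-356.1]))
E
```

```text
wrist0 cam [524.2   77.74 373.37] axis [-0.   -0.3  -0.95]
w1 cam [ 422.67 -280.87  326.1 ] axis [ 0.01 -0.3  -0.95]
w2 cam [ 491.86 -321.65  206.99] axis [-0.26 -0.13 -0.96]
w3 cam [666.02 178.52 418.39] axis [-0.26 -0.13 -0.96]
w4 cam [670.49 173.34 369.89] axis [-0.29 -0.01 -0.96]
209 front-27 589.9467245223032 nose-30 592.6446263987293 y 172.79398881855093 172.88061868220757 171.89191387664766 width 55.65887432221459 side x 592.3794854589497 593.5315115581402 line [618.09 172.53 249.  ]
211 front-27 590.6123291663365 nose-30 593.2705238981615 y 172.80072672869238 172.88657594175754 171.90986510017848 width 54.967002315043516 side x 593.3504750969915 594.4881808453077 line [618.96 172.54 251.  ]
213 front-27 591.2779338103697 nose-30 593.8964213975937 y 172.80746463883384 172.89253320130754 171.92781632370927 width 54.275130307872416 side x 594.3214647350334 595.4448501324754 line [619.83 172.56 253.  ]
215 front-27 591.943538454403 nose-30 594.5223188970259 y 172.81420254897532 172.89849046085752 171.94576754724008 width 53.583258300701345 side x 595.2924543730753 596.4015194196429 line [620.69 172.57 255.  ]
nose8 [ 447.48 -345.09    8.  ] tool x 24.938853201049454 y -0.28426488117995335
line [ 445.26 -346.27   40.  ] tool x 22.43123908622392 y -0.18352958823416352
line2 [ 424.81 -356.19   40.  ] tool x -0.2988434169206689 y -0.04374525408540193
back [ 399.54 -368.45   40.  ] tool x -28.39058453794428 y 0.12901194233647104
sl [ 410.75 -333.67    4.  ] tool x -3.313500533344292 y -26.355352700373615
sr [ 433.98 -381.98    4.  ] tool x -3.1078108468690053 y 27.107199975517208
```

Cross-checks on the knob in hand: sides, line and nose put the axis at about (594.6, 172.4). The skirt's front edge alone reads about 3 mm off, so I'm treating it as an outlier. The stem is at (654.0, 173.4) in this view and (653.9, 173.2) in the previous one. The shift needed is +59.4 mm along tool x and about 0 along tool y.

Request:
move_arm(motion=[{"offset": [0.02,0,0],"angular": [0,0,0],"jaw": 0.015},{"offset": [0.045,0,0.005],"angular": [0,0,0],"jaw": 0.015},{"offset": [0.0594,0,0.015],"angular": [0,0,0],"jaw": 0.015},{"offset": [0.0594,0,0.025],"angular": [0,0,0],"jaw": 0.015},{"offset": [0.0594,0,0.025],"angular": [0,0,0],"jaw": 0.015}])

```text
time_s: 8.95
eef_pos: [655.0, 172.7, 211.4]
ee_rot: [0.0, 1.0, 0.009, 0.006]
force: [-0.3, 0.2, -0.9]
grip_width: 0.27
```

Request:
move_arm(motion=[{"offset": [0,0,0.004],"angular": [0,0,0],"jaw": 0.015},{"offset": [0,0,0.009],"angular": [0,0,0],"jaw": 0.015},{"offset": [0,0,0.009],"angular": [0,0,0],"jaw": 0.015}])

```text
time_s: 9.32
eef_pos: [655.5, 172.9, 202.6]
ee_rot: [0.0, 1.0, 0.009, 0.007]
force: [0.7, 0.5, -1.1]
grip_width: 0.272
```

```bash
python3 - <<'E'
from h import *
np.set_printoptions(suppress=True,precision=2)
s=ctrl.sense();print(s['eef_pos'],s['force'],s['wrist_torque'],s['time_s'])
c=cap('scene','pics/s5.png');d=cap('side','pics/d5.png')
p=proj(c,[654,173,180]).astype(int);q=proj(d,[654,173,180]).astype(int)
f=lambda i,p:cv2.resize(np.clip(255*(i[p[1]-30:p[1]+30,p[0]-40:p[0]+40,::-1]/255.)**.6,0,255).astype(np.uint8),(400,300),interpolation=cv2.INTER_CUBIC)
cv2.imwrite('pics/c5.png',np.hstack([f(c['img'],p),f(d['img'],q)]))
E
```

```text
[655.52 172.9  202.56] [ 0.71  0.47 -1.13] [-0.04  0.04 -0.03] 9.325
```

Request:
move_arm(motion=[{"offset": [0,0,0.002],"angular": [0,0,0],"jaw": 0.015},{"offset": [0,0,0.004],"angular": [0,0,0],"jaw": 0.015},{"offset": [0,0,0.004],"angular": [0,0,0],"jaw": 0.015}])

```text
time_s: 9.8
eef_pos: [656.1, 172.9, 198.9]
ee_rot: [0.0, 1.0, 0.009, 0.007]
force: [1.3, 0.7, -0.7]
grip_width: 0.268
```

Request:
move_arm(motion=[{"offset": [0,0,0.002],"angular": [0,0,0],"jaw": 0.015},{"offset": [0,0,0.004],"angular": [0,0,0],"jaw": 0.015},{"offset": [0,0,0.006],"angular": [0,0,0],"jaw": 0.015},{"offset": [0,0,0.006],"angular": [0,0,0],"jaw": 0.015}])

```text
time_s: 10.3
eef_pos: [656.2, 172.9, 192.8]
ee_rot: [0.0, 1.0, 0.009, 0.007]
force: [6.3, 1.1, -0.8]
grip_width: 0.27
```

There's no vertical force 11 mm below first contact height, so the knob is on the stem. The stem pushes the tool toward +x with 6 N, so I'll ease 1 mm that way and continue down.

Request:
move_arm(motion=[{"offset": [0.0006,0,0],"angular": [0,0,0],"jaw": 0.015},{"offset": [0.0012,0,0.001],"angular": [0,0,0],"jaw": 0.015},{"offset": [0.0012,0,0.003],"angular": [0,0,0],"jaw": 0.015},{"offset": [0.0012,0,0.003],"angular": [0,0,0],"jaw": 0.015}])

```text
time_s: 10.8
eef_pos: [656.8, 173.0, 189.4]
ee_rot: [0.0, 1.0, 0.009, 0.006]
force: [-0.0, -0.6, -0.4]
grip_width: 0.268
```

Request:
move_arm(motion=[{"offset": [0,0,0.002],"angular": [0,0,0],"jaw": 0.015},{"offset": [0,0,0.004],"angular": [0,0,0],"jaw": 0.015},{"offset": [0,0,0.006],"angular": [0,0,0],"jaw": 0.015},{"offset": [0,0,0.006],"angular": [0,0,0],"jaw": 0.015}])

```text
time_s: 11.3
eef_pos: [657.3, 172.9, 184.3]
ee_rot: [0.0, 1.0, 0.009, 0.007]
force: [-2.1, -0.4, 2.9]
grip_width: 0.27
```

Request:
move_arm(motion=[{"offset": [-0.0003,0,0.001],"angular": [0,0,0],"jaw": 0.015},{"offset": [-0.0004,0,0.002],"angular": [0,0,0],"jaw": 0.015},{"offset": [-0.0004,0,0.003],"angular": [0,0,0],"jaw": 0.015},{"offset": [-0.0004,0,0.003],"angular": [0,0,0],"jaw": 0.015}])

```text
time_s: 11.8
eef_pos: [657.2, 172.9, 181.3]
ee_rot: [0.0, 1.0, 0.009, 0.007]
force: [-1.0, 0.3, 5.4]
grip_width: 0.271
```

Request:
move_arm(motion=[{"offset": [0,0,0.001],"angular": [0,0,0],"jaw": 0.015},{"offset": [0,0,0.002],"angular": [0,0,0],"jaw": 0.015},{"offset": [0,0,0.002],"angular": [0,0,0],"jaw": 0.015}])

```text
time_s: 12.18
eef_pos: [657.2, 172.9, 179.6]
ee_rot: [0.0, 1.0, 0.009, 0.008]
force: [-1.9, 0.7, 6.4]
grip_width: 0.27
```

Request:
move_arm(motion=[{"offset": [-0.0003,0,0.001],"angular": [0,0,0],"jaw": 0.015},{"offset": [-0.0003,0,0.002],"angular": [0,0,0],"jaw": 0.015},{"offset": [-0.0003,0,0.003],"angular": [0,0,0],"jaw": 0.015},{"offset": [-0.0003,0,0.003],"angular": [0,0,0],"jaw": 0.015}])

```text
time_s: 12.68
eef_pos: [657.3, 172.9, 178.5]
ee_rot: [0.0, 1.0, 0.009, 0.009]
force: [-3.4, -0.7, 15.8]
grip_width: 0.27
```

Request:
move_arm(motion=[{"offset": [0,0,0.001],"angular": [0,0,0],"jaw": 0.015},{"offset": [0,0,0.001],"angular": [0,0,0],"jaw": 0.015}])

```text
time_s: 12.92
eef_pos: [657.4, 173.0, 178.4]
ee_rot: [0.0, 1.0, 0.009, 0.009]
force: [-5.0, -1.3, 21.0]
grip_width: 0.273
```

The height has stopped at 178.4 mm, as predicted for the stop, and the push has risen steeply to 21 N, well above the 9 N spring. One last look before handing in.

```bash
python3 - <<'E'
from h import *
c=cap('scene','pics/s6.png');d=cap('side','pics/d6.png');w=cap('wrist','pics/w6.png')
A=cv2.resize(c['img'][:,:,::-1],(400,300),interpolation=cv2.INTER_AREA)
p=proj(c,[654,173,175]).astype(int)
B=cv2.resize(c['img'][p[1]-36:p[1]+36,p[0]-48:p[0]+48,::-1],(400,300),interpolation=cv2.INTER_CUBIC)
B=np.clip(255*(B/255.)**.6,0,255).astype(np.uint8)
C=cv2.resize(d['img'][:,:,::-1],(400,300),interpolation=cv2.INTER_AREA)
D=cv2.resize(w['img'][:,:,::-1],(400,300),interpolation=cv2.INTER_AREA)
cv2.imwrite('pics/c6.png',np.vstack([np.hstack([A,B]),np.hstack([C,D])]))
s=ctrl.sense();print(s['eef_pos'],s['force'],s['wrist_torque'],s['time_s'])
E
```

```text
[657.35566326 172.97055747 178.37759145] [-5.93472114 -1.04253368 19.78580063] [-0.14549665  0.88459902  0.06422342] 13.075
```

View pics/c6.png

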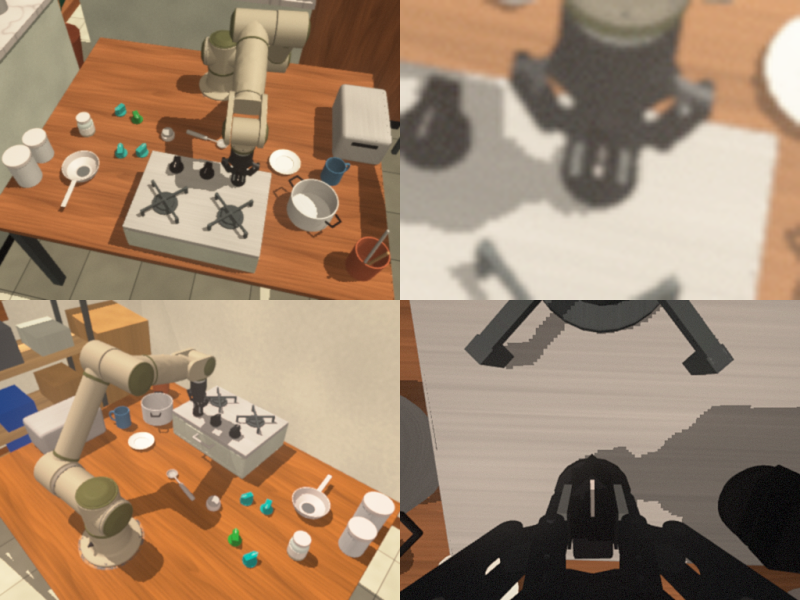

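The knob sits low on the hob at the stem's place (upper-right crop, (600,180)), with its nose pointing into the cooker (wrist view, line at (592,497)). The drawer is flush at (205,440), and everything else stands where it was. Handing in.

```bash
python3 -c "
from rig import ctrl
print(ctrl.finish_job()); s=ctrl.sense(); print(s['eef_pos'],s['force'],s['grip_width'],s['time_s'])"
```

```text
the job is handed in; nothing more can be done
None
the job is handed in; nothing more can be done
```

The drawer is shut, and the black knob is pressed home on the bare stem with the gripper still holding it. I handed the job in at about 13 s of the 58 s allowed.

- **Drawer:** I pushed it by the handle bar until it met its stop at about 17 N. Later side views show the front flush.
- **Knob:** It is on the left-hand stem with its nose about 1° from world +x, in line with the stem's flat. The first spring resistance came at a tool height of 184.3 mm and the hard stop at 178.4 mm, a travel of 5.9 mm, which matches the stem's 6 mm. The last reading before handing in showed 20 N downward, against the 9 N spring.
- **Other objects:** The last pictures show the bystanders and look-alikes where they stood.

**Checks that disagreed:**
- The front edge of the knob's skirt put its axis about 3 mm away from the other features, so I left that reading out. The knob then sat about 1 mm off on the stem, with 6 N sideways, and I corrected that during insertion.
- About 6 N of sideways force remained at the final press.
- The state could not be read after the hand-in, so the last second is unchecked.

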